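Run the guarded bench press with the fingertips

ROBOT

A 6-joint arm with a two-finger parallel gripper is mounted at the origin on a cart in front of the work surface, level with it; the furniture and walls round the work are solid. World frame = base frame: x ahead of the robot, y to its left, z up, the work surface at z = 0. Lengths are in m, angles in rad, forces in N, time in s.
With the tool pointing down it reaches from about 0.325 to 0.9 m from the base axis. Payload 3.5 kg.
Tool frame: the origin (TCP) lies at the very end of the fingers, on their centre line; the grasp point (between the pads) lies 19 mm behind it (r.grip_depth is the distance from the TCP to the grasp point, in m); z points along the fingers, y is the line along which they close (so a half turn about z gives the same grasp; the last joint's range is limited). The gripper opens to 85 mm and grips with 20 to 120 N. Pads are 22 mm wide; open, the fingers measure 114 mm over their backs; the gripper's body (76 mm by 85 mm) begins 54 mm behind the grasp point. The pads swing forward as they close: fully open they stand 13 mm farther back than shut.
Start: joints at [1.204, 0.276, -0.026, 1.268, 0, 1.467], TCP at [0.163, 0.603, 0.231] pointing down, gripper open.
Joint ranges: [-3.12, 3.12], [-0.85, 1.88], [-1.08, 1.24], [-1.95, 2.15], [-1.57, 1.53], [-3.14, 3.14]. Speed limits (rad/s): [2.57, 2.57, 3.14, 3.14, 3.14, 3.14].

INTERFACE

Orientations are given as a unit quaternion [w, x, y, z].
In Python, from rig import r gives the robot as it stands.
- The arm moves only by the shell command python3 -m inch 'ROWS' [FORCE]. ROWS is JSON, a list that holds one entry, the list of rows, each a list of 7 numbers: the shift along the tool's x, y, z scaled (see below), then the turn, a rotation vector about the tool's x, y, z scaled (see below), then the closure, from 0 (fully open) to 1 (shut). In form: [[[x, y, z, rx, ry, rz, hand], ...]]. A call has 1 to 20 rows; each row shifts and turns the commanded pose from where the row before left it, along the tool's axes as they then stand; what a row does not reach is not made up. The controller multiplies each number of a shift by 0.02 m and each number of a turn by 60 degrees. A row lasts 1/10 s, in which the tool goes at most 50 mm and 8.59 degrees, less where a joint would pass 70% of its speed; a pose out of reach is approached as far as the arm can. A call with a number of a shift or a turn outside -1 to 1 is refused whole. A call with a gripper value outside its range is refused whole. The fingers move at their own pace and stop on an object; FORCE is the grip in N (left out, the last holds). Time passes only in rows, so rows that do not move let the fingers close. It gives the time, the measured TCP pose, the force, the opening and the grip force at its end, in the units of the state.
- r.sense(): the state, without advancing time (a new reading comes with each control period).
- r.capture(name): name is "side" or "top" or "wrist"; returns a dict with "pixels" (480x640x3 uint8, red, green, blue), "z_map" (480x640 float32, m along the optical axis (not along the pixel's ray), 0 where there is no reading), "fx", "fy", "cx", "cy" (pixels), "dist_coeffs" ([k1, k2, p1, p2, k3] as OpenCV has them; the pictures are not rectified), "world_to_cam" (4x4, takes a point from world to camera coordinates). Camera axes: x right, y down, z forward; pixel columns grow to the right and rows downward; lengths in m; the calibration is good to about 2 mm. A picture is of the moment at which its call begins.
- r.hand_in(): hands the job in; it is judged then, once.
Trained networks look in a picture, given as the dict that the camera call returned (one of the last four; its "shot" number tells which), for a name from the list of things; names that differ only in an ending like _2 or _b are one class to them, and where a whole thing is asked for, a point or a joint stands for the part that bears it (a point fixed in the world has none). Each returns a list of dicts, best first, with "conf" (0 to 1); they miss things now and then, are a little off and sometimes report something else, mostly with a low value. They report only what shows in the picture. A call takes as long as a camera call.
- r.trace(picture, target): "region" (480x640 bool, what is visible of it).
- r.place_of(picture, target): "location" ([x, y, z] in m, in the coordinates of the camera as it stood for that picture, good to about 4 mm: a listed point, or the origin of a listed thing).
The state is a dict: "clock": time; "q": joint angles; "joint_velocities": joint speeds; "joint_efforts": joint torques, N m; "eef_pos": TCP position; "tool_rot": TCP orientation; "ft_force": force on the tool from outside, world axes, zero at the start; "torque": the same for the moment, N m; "opening": finger opening in m; "gripper_force": force on a finger pad.
Only numpy, scipy, OpenCV 4.12 (cv2) and the standard library are available. Lean on these libraries where they do the work, as an engineer would, in place of code of your own. Each camera call takes 0.05 s, during which the arm holds its last target. There are 200 camera calls.

TASK

With a fingertip or the outside of the shut fingers, push the sled by its orange bar along its track until it is fully home against the stop in the press. Then reach down through the window in the yellow guard and press the red lever pad all the way down, hold it there for about one and a half seconds, and draw back out so that the lever springs up again. Do not touch the guard, do not work the lever before the sled is home, do not lift anything, and leave the other things on the bench alone.

Things in the scene. Friction and masses are not known exactly. Their poses are not given: they have to be found in the camera images.
- press: Bench press, fixed. Origin on the bench below the guard window's centre; x roughly away from the robot, y left, z up (yaw up to 0.2 rad). Grey base 10 mm thick, x -75..125, y -75..75 mm; from its right side a track 90 mm wide (rails 10 mm high, centre line x = 30 mm) runs out to y = -302 mm. A blue column behind carries the lever; a steel ram at x = 30, y = 0 goes down with it.
- guard: Guard on the press, same frame; do not touch. Yellow frame 6 mm thick, x -70..119, y -72..72 mm, rising backward by 0.21 rad: upper face 125 mm over the bench at the front, 140 at the window centre, 165 at the back. Open window x -49..49, y -50..50 mm. Posts and clear panels close all four sides below it; the right one is open under z = 65 mm for the sled.
- window (a point): Centre of the guard window, in the plane of the frame's upper face, 140 mm above the bench, axes of press. Open to straight above.
- lever_pad (a point): Centre of the flat top of the red round pad (36 mm across, 20 mm thick) at the lever's free end; moves with the lever. At rest it is 124 mm above the bench, 16 mm straight below the window centre; fully down it is about 20 mm lower, tilted 0.24 rad toward the robot.
- lever (a joint): Lever angle, rad: 0 = up (rest), 0.24 = fully down at its rigid stop. Hinge along press y, 85 mm behind the pad's centre, 112 mm above the bench. A return spring pushes it up: about 2.5 N at the pad at first, about 5 N fully down.
- sled: Loose aluminium sled in the track (2 mm play each side), about 0.6 kg, friction a few N. Origin at its underside, below the brass bush fixed in its nest (top 42 mm up). Axes as the press. Plate 55 mm wide, 8 thick, y -205..40 mm. Fully home its nose meets a rigid stop and its origin is at x 30, y 0, z 10 mm in the press frame; it starts 50 to 80 mm farther out (-y). Slide it, never lift it.
- push_bar (a point): Centre of the outer (-y) face of the orange bar standing at the sled's outer end, 46 mm above the bench, axes of sled. The bar is 55 mm wide (x), 12 mm thick (y), its top is 73 mm above the bench. Push on this face in +y of the press.
- spare_bush: Bystander: loose brass bush, 38 mm across, 30 mm high, origin under its centre, on the robot's side of the track.
- alu_block: Bystander: loose drilled aluminium block 45x70x25 mm, origin under its centre, left of the press.
- tape_measure: Bystander: loose yellow tape measure 35x76x60 mm, origin under its centre, to the right.
- blue_bottle: Bystander: loose blue bottle with red cap, 41 mm across, 72 mm high, origin under its centre, to the right at the back.
- stepped_shaft: Bystander: loose turned steel shaft standing on end, 40 mm across, 85 mm high, origin under its centre, to the left.

How it is judged:
By the outcome, as a careful person would: the job done as asked, in the order asked, and still so for the second after the job is handed in, with the robot touching nothing.
It also fails if it takes over 51 s, if anything falls off the work surface, if the arm or the gripper's body presses on something with over 40 N, if the wrist force passes 120 N, or if a joint passes its speed limit or range.

## Working session

There is one attempt and no reset: what is moved stays moved. The work goes in short steps, Python scripts to look and compute and a shell command to move; the robot and the scene stay as the last step left them, time stands still between calls to the robot, and variables do not carry over. Pictures are saved under pics/ and viewed, at most 10 in all, crops included, and the job is handed in when it is done.

```bash
mkdir -p pics; cat > h.py <<'E'
import numpy as np,cv2
from rig import r
def world(c,p):
    return (np.linalg.inv(c["world_to_cam"])@np.append(p,1))[:3]
def cloud(c):
    z=c["z_map"];K=np.array([[c["fx"],0,c["cx"]],[0,c["fy"],c["cy"]],[0,0,1.]])
    v,u=np.mgrid[:480,:640]
    n=cv2.undistortPoints(np.stack([u,v],-1).reshape(-1,1,2).astype(float),K,np.array(c["dist_coeffs"])).reshape(480,640,2)
    P=np.concatenate([n*z[...,None],z[...,None]],-1)
    T=np.linalg.inv(c["world_to_cam"])
    return P@T[:3,:3].T+T[:3,3]
def px(c,w):
    K=np.array([[c["fx"],0,c["cx"]],[0,c["fy"],c["cy"]],[0,0,1.]]);T=np.array(c["world_to_cam"])
    return cv2.projectPoints(np.atleast_2d(w).astype(float),cv2.Rodrigues(T[:3,:3])[0],T[:3,3],K,np.array(c["dist_coeffs"]))[0].reshape(-1,2)
def save(c,n): cv2.imwrite(f"pics/{n}.png",c["pixels"][...,::-1])
E
python3 - <<'E'
from h import *
np.set_printoptions(precision=4,suppress=True)
for cam in("top","side"):
    c=r.capture(cam);save(c,cam)
    for t in["press","window","lever_pad","sled","push_bar","spare_bush","alu_block","tape_measure","blue_bottle","stepped_shaft"]:
        d=r.place_of(c,t)
        for e in d[:2]: print(cam,t,round(e["conf"],2),world(c,e["location"]))
s=r.sense();print(s["eef_pos"],s["tool_rot"],s["clock"],s["ft_force"])
E
```

```text
top press 0.9 [0.5446 0.1304 0.0006]
top window 0.92 [0.5469 0.1338 0.1396]
top window 0.31 [0.4589 0.4562 0.0014]
top lever_pad 0.69 [0.5486 0.1264 0.1204]
top lever_pad 0.54 [ 0.5447  0.1306 -0.0038]
top sled 0.78 [0.579  0.0577 0.0033]
top push_bar 0.78 [ 0.566  -0.1463  0.042 ]
top spare_bush 0.69 [ 0.4363 -0.0543 -0.0027]
top spare_bush 0.24 [0.5491 0.1267 0.1203]
top alu_block 0.88 [0.4622 0.4567 0.0009]
top alu_block 0.28 [0.5487 0.1257 0.0004]
top tape_measure 0.84 [ 0.4558 -0.3819 -0.0007]
top stepped_shaft 0.75 [ 0.6536  0.4297 -0.0011]
side press 0.63 [ 0.5466  0.1266 -0.0023]
side press 0.39 [ 0.4559  0.4538 -0.0017]
side window 0.91 [0.5412 0.1216 0.1378]
side lever_pad 0.54 [0.5498 0.1263 0.1204]
side sled 0.61 [0.5735 0.0562 0.0137]
side sled 0.27 [ 0.6626 -0.451  -0.0031]
side push_bar 0.65 [ 0.5669 -0.1509  0.0485]
side spare_bush 0.76 [ 0.4425 -0.0589 -0.001 ]
side alu_block 0.67 [0.4569 0.4523 0.0005]
side tape_measure 0.84 [ 0.457  -0.3832  0.0007]
side blue_bottle 0.6 [ 0.6663 -0.4512 -0.0001]
side blue_bottle 0.22 [0.5461 0.1208 0.1385]
side stepped_shaft 0.52 [ 0.6572  0.4297 -0.0033]
[0.163  0.6034 0.2313] [0.     0.1315 0.9913 0.    ] 1.1 [-0.0744  0.0678  0.3213]
```

View pics/top.png

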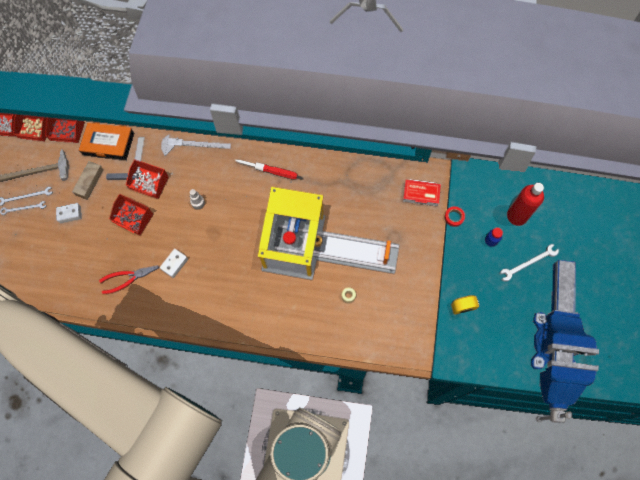

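View pics/side.png

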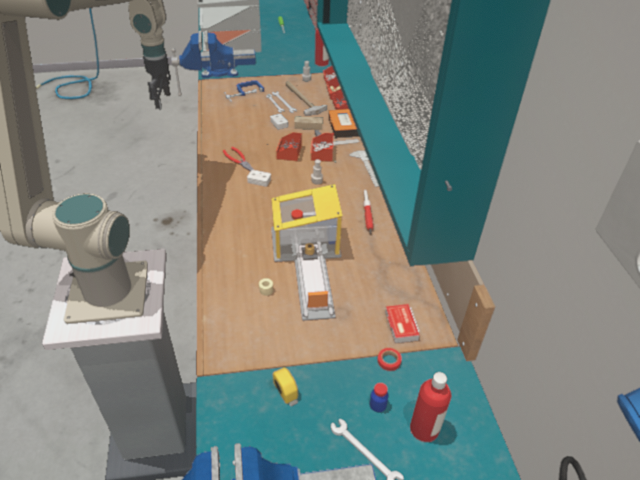

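```bash
python3 - <<'E'
from h import *
np.set_printoptions(precision=4,suppress=True)
for cam in("top","side"):
    c=r.capture(cam);W=cloud(c);hsv=cv2.cvtColor(c["pixels"],cv2.COLOR_RGB2HSV)
    ok=c["z_map"]>0
    y=ok&(hsv[...,0]>20)&(hsv[...,0]<35)&(hsv[...,1]>150)&(W[...,2]>.118)&(W[...,2]<.175)&(abs(W[...,0]-.56)<.2)&(abs(W[...,1]-.13)<.15)
    rc=cv2.minAreaRect(W[y][:,:2].astype(np.float32));b=cv2.boxPoints(rc);print(cam,y.sum(),rc,b)
    o=ok&(hsv[...,0]>5)&(hsv[...,0]<18)&(hsv[...,1]>170)&(W[...,2]>.05)&(W[...,2]<.085)&(abs(W[...,0]-.57)<.06)&(abs(W[...,1]+.15)<.05)
    p=W[o];print("bar",o.sum(),p.mean(0),p.min(0),p.max(0),cv2.minAreaRect(p[:,:2].astype(np.float32)))
E
```

```text
top 2374 ((0.5724889636039734, 0.1262105107307434), (0.14474448561668396, 0.19391882419586182), 87.95194244384766) [[0.473  0.0573]
 [0.6668 0.0504]
 [0.672  0.1951]
 [0.4782 0.202 ]]
bar 69 [ 0.5644 -0.1419  0.0696] [ 0.5386 -0.147   0.0502] [ 0.5933 -0.1373  0.0797] ((0.5659546852111816, -0.14208197593688965), (0.009291679598391056, 0.05475427582859993), 89.36180114746094)
side 1043 ((0.5722553730010986, 0.12034216523170471), (0.1495809257030487, 0.18610984086990356), 87.50112915039062) [[0.476  0.0497]
 [0.662  0.0416]
 [0.6685 0.191 ]
 [0.4825 0.1991]]
bar 6 [ 0.5773 -0.1489  0.0737] [ 0.5456 -0.1527  0.0711] [ 0.5906 -0.1446  0.0761] ((0.5682437419891357, -0.14669029414653778), (0.007992248050868511, 0.04478374868631363), 84.643310546875)
```

```bash
python3 -m inch '[[[0,0,0,0,0,0.14,1],[0,0,0,0,0,0.14,1],[0,0,0,0,0,0.14,1],[0,0,0,0,0,0.14,1],[0,0,0,0,0,0.14,1],[0,0,0,0,0,0.14,1],[0,0,0,0,0,0.14,1],[0,0,0,0,0,0.14,1],[0,0,0,0,0,0.14,1],[0,0,0,0,0,0.023,1]]]' 30
python3 -m inch '[[[-1,0.55,0,0,0,0,1],[-1,0.55,0,0,0,0,1],[-1,0.55,0,0,0,0,1],[-1,0.55,0,0,0,0,1],[-1,0.55,0,0,0,0,1],[-1,0.55,0,0,0,0,1],[-1,0.55,0,0,0,0,1],[-1,0.55,0,0,0,0,1],[-1,0.55,0,0,0,0,1],[-1,0.55,0,0,0,0,1],[-1,0.55,0,0,0,0,1],[-1,0.55,0,0,0,0,1],[-1,0.55,0,0,0,0,1],[-1,0.55,0,0,0,0,1],[-1,0.55,0,0,0,0,1],[-1,0.55,0,0,0,0,1],[-1,0.55,0,0,0,0,1],[-1,0.55,0,0,0,0,1],[-1,0.55,0,0,0,0,1]]]'
```

```text
clock: 2.2
eef_pos: [0.163, 0.6034, 0.2313]
tool_rot: [0.0, 0.72, 0.694, -0.0]
ft_force: [-0.4, 0.1, 0.1]
opening: -0.0003
gripper_force: 0.0
clock: 4.1
eef_pos: [0.3583, 0.2151, 0.2315]
tool_rot: [0.0, 0.719, 0.695, 0.0]
ft_force: [-0.1, -1.0, 1.2]
opening: -0.0001
gripper_force: 0.0
```

```bash
python3 -m inch '[[[-1,0.56,0,0,0,0,1],[-1,0.56,0,0,0,0,1],[-1,0.56,0,0,0,0,1],[-1,0.56,0,0,0,0,1],[-1,0.56,0,0,0,0,1],[-1,0.56,0,0,0,0,1],[-1,0.56,0,0,0,0,1],[-1,0.56,0,0,0,0,1],[-1,0.56,0,0,0,0,1],[-1,0.56,0,0,0,0,1],[-1,0.56,0,0,0,0,1],[-1,0.56,0,0,0,0,1],[-1,0.56,0,0,0,0,1],[-1,0.56,0,0,0,0,1],[-1,0.56,0,0,0,0,1],[-1,0.56,0,0,0,0,1],[-1,0.56,0,0,0,0,1],[-1,0.56,0,0,0,0,1],[-1,0.56,0,0,0,0,1],[-1,0.56,0,0,0,0,1]]]'
python3 - <<'E'
from h import *
c=r.capture("wrist");save(c,"w1")
for t in["push_bar","sled","window","press"]:
    for e in r.place_of(c,t)[:1]: print(t,e["conf"],world(c,e["location"]))
s=r.sense();print(s["eef_pos"])
E
```

```text
clock: 6.1
eef_pos: [0.5676, -0.1928, 0.2314]
tool_rot: [0.0, 0.719, 0.695, 0.0]
ft_force: [0.2, 0.1, 0.5]
opening: -0.0001
gripper_force: 0.0
push_bar 0.82 [ 0.56547599 -0.14878976  0.04691871]
press 0.56 [ 0.44243627 -0.05211974 -0.00156422]
[ 0.56668471 -0.191402    0.23114596]
```

View pics/w1.png

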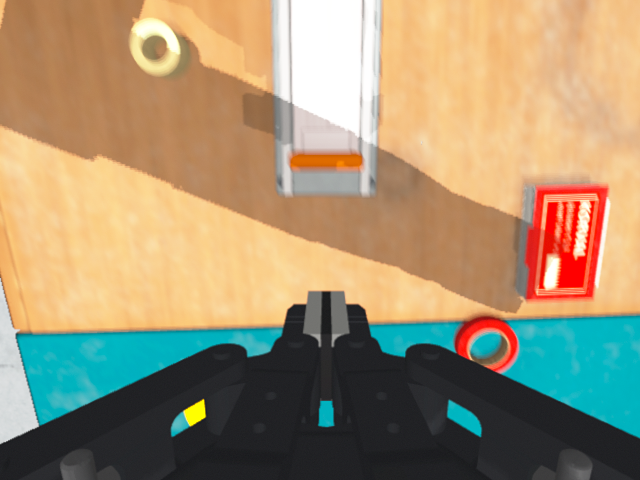

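```bash
python3 -m inch '[[[0,0,1,0,0,0,1],[0,0,1,0,0,0,1],[0,0,1,0,0,0,1],[0,0,1,0,0,0,1],[0,0,1,0,0,0,1],[0,0,1,0,0,0,1],[0,0,1,0,0,0,1],[0,0,1,0,0,0,1],[0,0,1,0,0,0,1],[0,0,0.8,0,0,0,1],[0,0,0,0,0,0,1]]]'
python3 -m inch '[[[0.5,0,0,0,0,0,1],[0.5,0,0,0,0,0,1],[0.3,0,0,0,0,0,1],[0.2,0,0,0,0,0,1],[0.2,0,0,0,0,0,1],[0.2,0,0,0,0,0,1],[0.2,0,0,0,0,0,1],[0.2,0,0,0,0,0,1],[0.2,0,0,0,0,0,1],[0.2,0,0,0,0,0,1],[0.2,0,0,0,0,0,1],[0.2,0,0,0,0,0,1],[0.2,0,0,0,0,0,1],[0.2,0,0,0,0,0,1]]]'
```

```text
clock: 7.45
eef_pos: [0.5645, -0.1897, 0.0331]
tool_rot: [-0.003, 0.719, 0.695, -0.001]
ft_force: [-0.5, -0.5, -0.2]
opening: -0.0004
gripper_force: 0.0
clock: 8.85
eef_pos: [0.5707, -0.1232, 0.0362]
tool_rot: [0.002, 0.72, 0.694, -0.0]
ft_force: [-0.2, -5.2, 3.6]
opening: 0.0
gripper_force: 2.7
```

```bash
python3 -m inch '[[[0.2,0,0,0,0,0,1],[0.2,0,0,0,0,0,1],[0.2,0,0,0,0,0,1],[0.2,0,0,0,0,0,1],[0.2,0,0,0,0,0,1],[0.2,0,0,0,0,0,1]]]'
python3 -m inch '[[[0.1,0,0,0,0,0,1],[0.1,0,0,0,0,0,1]]]'
python3 -m inch '[[[0.1,0,0,0,0,0,1],[0.1,0,0,0,0,0,1]]]'
```

```text
clock: 9.45
eef_pos: [0.5716, -0.0992, 0.0362]
tool_rot: [0.002, 0.72, 0.694, -0.0]
ft_force: [-1.2, -5.4, 4.6]
opening: 0.0
gripper_force: 2.7
clock: 9.65
eef_pos: [0.5717, -0.0951, 0.0362]
tool_rot: [0.001, 0.72, 0.694, -0.0]
ft_force: [0.6, -5.3, 4.4]
opening: -0.0002
gripper_force: 2.9
clock: 9.85
eef_pos: [0.5718, -0.0913, 0.0362]
tool_rot: [0.002, 0.72, 0.694, -0.0]
ft_force: [-0.6, -11.5, 5.4]
opening: -0.0001
gripper_force: 6.3
```

Force is rising; confirm the stop.

```bash
python3 -m inch '[[[0.1,0,0,0,0,0,1],[0,0,0,0,0,0,1],[0,0,0,0,0,0,1]]]'
python3 -m inch '[[[0.1,0,0,0,0,0,1],[0,0,0,0,0,0,1],[0,0,0,0,0,0,1]]]'
```

```text
clock: 10.15
eef_pos: [0.5717, -0.0914, 0.0362]
tool_rot: [0.003, 0.721, 0.693, -0.002]
ft_force: [-1.2, -10.9, 3.7]
opening: -0.0003
gripper_force: 5.7
clock: 10.45
eef_pos: [0.5718, -0.0915, 0.0363]
tool_rot: [0.004, 0.721, 0.693, -0.004]
ft_force: [-2.1, -16.8, 2.0]
opening: 0.0005
gripper_force: 8.3
```

```bash
python3 -m inch '[[[-0.4,0,0,0,0,0,1],[-0.6,0,0,0,0,0,1],[-0.6,0,0,0,0,0,1],[-0.6,0,0,0,0,0,1],[0,0,-1,0,0,0,1],[0,0,-1,0,0,0,1],[0,0,-1,0,0,0,1],[0,0,-1,0,0,0,1],[0,0,-1,0,0,0,1],[0,0,-1,0,0,0,1],[0,0,-1,0,0,0,1],[0,0,-1,0,0,0,1],[0,0,-1,0,0,0,1],[0,0,-1,0,0,0,1],[0,0,0,0,0,0,1]]]'
python3 - <<'E'
from h import *
np.set_printoptions(precision=4,suppress=True)
for cam in("top","side","wrist"):
    c=r.capture(cam)
    if cam=="side": cv2.imwrite("pics/s2.png",cv2.resize(c["pixels"][160:340,220:400,::-1],None,fx=3,fy=3))
    if cam=="wrist": save(c,"w2")
    for t in["push_bar","sled","window","lever_pad"]:
        for e in r.place_of(c,t)[:1]: print(cam,t,round(e["conf"],2),world(c,e["location"]))
E
```

```text
clock: 11.95
eef_pos: [0.5714, -0.131, 0.2384]
tool_rot: [0.002, 0.72, 0.694, 0.002]
ft_force: [1.0, -0.9, 0.2]
opening: -0.0001
gripper_force: 0.0
top push_bar 0.56 [ 0.6627 -0.4438 -0.0013]
top sled 0.8 [0.5785 0.1256 0.0079]
top window 0.95 [0.547  0.1311 0.1385]
top lever_pad 0.48 [0.5507 0.1279 0.1198]
side push_bar 0.81 [ 0.5709 -0.081   0.0481]
side sled 0.87 [0.579  0.1256 0.0106]
side window 0.69 [0.5477 0.1251 0.1364]
side lever_pad 0.57 [0.5495 0.1262 0.1202]
wrist push_bar 0.6 [ 0.5732 -0.08    0.0437]
wrist window 0.67 [ 0.4406 -0.0531 -0.0009]
```

View pics/w2.png

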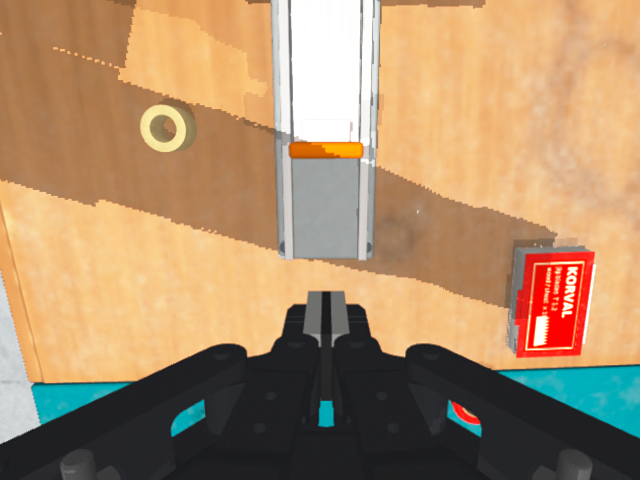

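```bash
python3 - <<'E'
from h import *
from scipy.spatial.transform import Rotation as R
c=r.capture("wrist");s=r.sense();W=cloud(c);q=s["tool_rot"]
T=R.from_quat([q[1],q[2],q[3],q[0]]).inv().apply((W[c["z_map"]>0]-s["eef_pos"]).reshape(-1,3))
for z in range(-120,10,8):
    m=(T[:,2]*1e3>=z)&(T[:,2]*1e3<z+8)&(abs(T[:,1])<.12)&(abs(T[:,0])<.1)
    if m.sum(): print(z,m.sum(),(T[m].min(0)*1e3).round(),(T[m].max(0)*1e3).round())
E
```

```text
-104 129 [ 20. -18. -97.] [ 21.  18. -96.]
-96 5280 [ 11. -53. -96.] [ 21.  51. -88.]
-88 15285 [  3. -59. -88.] [ 18.  57. -80.]
-80 15502 [ -5. -59. -80.] [ 18.  58. -72.]
-72 10662 [ -8. -52. -72.] [ 18.  51. -64.]
-64 6278 [ -9. -46. -64.] [ 17.  46. -56.]
-56 8075 [-10. -40. -56.] [ 14.  39. -48.]
-48 3086 [-13. -33. -48.] [ 14.  32. -40.]
-40 1353 [-12. -20. -40.] [ 12.  17. -32.]
-32 768 [  6. -14. -32.] [ 12.  13. -24.]
-24 837 [  6. -14. -24.] [ 12.  13. -16.]
-16 736 [  6. -14. -16.] [12. 13. -8.]
-8 281 [  6. -12.  -8.] [11. 12. -3.]
```

```bash
python3 -m inch '[[[1,-0.12,0,0,0,0,1],[1,-0.12,0,0,0,0,1],[1,-0.12,0,0,0,0,1],[1,-0.12,0,0,0,0,1],[1,-0.12,0,0,0,0,1],[1,-0.12,0,0,0,0,1],[1,-0.12,0,0,0,0,1],[1,-0.12,0,0,0,0,1],[1,-0.12,0,0,0,0,1],[1,-0.12,0,0,0,0,1],[1,-0.12,0,0,0,0,1],[1,-0.12,0,0,0,0,1],[0.83,-0.12,0,0,0,0,1],[0,0,0,0,0,0,1],[0,0,0,0,0,0,1]]]'
python3 - <<'E'
from h import *
c=r.capture("side");cv2.imwrite("pics/s3.png",cv2.resize(c["pixels"][130:330,210:410,::-1],None,fx=3,fy=3))
s=r.sense();print(s["eef_pos"],s["ft_force"])
E
```

```text
clock: 14.25
eef_pos: [0.5477, 0.1276, 0.2354]
tool_rot: [0.0, 0.72, 0.694, -0.0]
ft_force: [0.9, -0.2, 1.4]
opening: -0.0
gripper_force: 0.0
[0.54771082 0.1272247  0.23535741] [-0.37127063 -0.31404542  0.59518511]
```

View pics/s3.png

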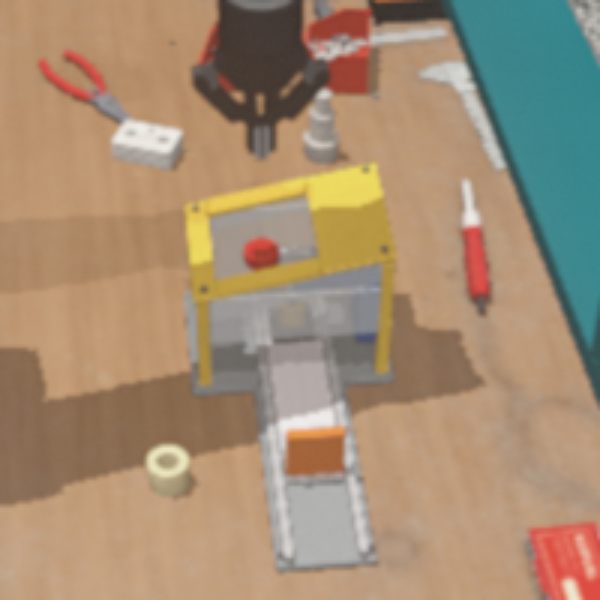

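Crop shows the fingertip (262,155) in line above the red pad (262,253), centred in the window, sled home.

```bash
python3 -m inch '[[[0,0,1,0,0,0,1],[0,0,1,0,0,0,1],[0,0,1,0,0,0,1],[0,0,1,0,0,0,1],[0,0,0.6,0,0,0,1],[0,0,0.4,0,0,0,1],[0,0,0.2,0,0,0,1],[0,0,0.2,0,0,0,1],[0,0,0.2,0,0,0,1],[0,0,0.2,0,0,0,1]]]'
python3 -m inch '[[[0,0,0.2,0,0,0,1],[0,0,0.2,0,0,0,1],[0,0,0.1,0,0,0,1]]]'
python3 -m inch '[[[0,0,0.1,0,0,0,1],[0,0,0.1,0,0,0,1]]]'
```

```text
clock: 15.3
eef_pos: [0.548, 0.1277, 0.1199]
tool_rot: [0.0, 0.72, 0.694, 0.0]
ft_force: [-1.4, 0.1, 2.9]
opening: 0.0001
gripper_force: 1.4
clock: 15.6
eef_pos: [0.5477, 0.1277, 0.1093]
tool_rot: [0.0, 0.72, 0.694, 0.0]
ft_force: [-1.5, 0.9, 4.0]
opening: 0.0001
gripper_force: 2.1
clock: 15.8
eef_pos: [0.5479, 0.1276, 0.1055]
tool_rot: [0.0, 0.72, 0.694, 0.0]
ft_force: [-1.5, 0.1, 4.4]
opening: 0.0002
gripper_force: 2.4
```

```bash
python3 -m inch '[[[0,0,0.1,0,0,0,1],[0,0,0.1,0,0,0,1]]]'
python3 -m inch '[[[0,0,0.1,0,0,0,1],[0,0,0,0,0,0,1]]]'
```

```text
clock: 16.0
eef_pos: [0.5483, 0.1277, 0.1037]
tool_rot: [0.0, 0.72, 0.694, 0.001]
ft_force: [-8.4, -0.8, 24.1]
opening: 0.0002
gripper_force: 13.1
clock: 16.2
eef_pos: [0.5484, 0.1277, 0.1036]
tool_rot: [0.001, 0.72, 0.694, 0.001]
ft_force: [-9.9, -1.4, 27.0]
opening: 0.0001
gripper_force: 14.0
```

At the rigid stop. Hold about 1.5 s total, then withdraw straight up.

```bash
python3 -m inch '[[[0,0,0,0,0,0,1],[0,0,0,0,0,0,1],[0,0,0,0,0,0,1],[0,0,0,0,0,0,1],[0,0,0,0,0,0,1],[0,0,0,0,0,0,1],[0,0,0,0,0,0,1],[0,0,0,0,0,0,1],[0,0,0,0,0,0,1],[0,0,0,0,0,0,1],[0,0,0,0,0,0,1],[0,0,0,0,0,0,1],[0,0,0,0,0,0,1]]]'
python3 -m inch '[[[0,0,-0.3,0,0,0,1],[0,0,-0.4,0,0,0,1],[0,0,-0.4,0,0,0,1],[0,0,-0.6,0,0,0,1],[0,0,-1,0,0,0,1],[0,0,-1,0,0,0,1],[0,0,-1,0,0,0,1],[0,0,-1,0,0,0,1],[0,0,-1,0,0,0,1],[0,0,-1,0,0,0,1],[0,0,0,0,0,0,1],[0,0,0,0,0,0,1]]]'
python3 - <<'E'
from h import *
for cam in("top","side"):
    c=r.capture(cam)
    if cam=="side":cv2.imwrite("pics/s4.png",cv2.resize(c["pixels"][130:330,210:410,::-1],None,fx=3,fy=3))
    for t in["sled","push_bar","lever_pad"]:
        for e in r.place_of(c,t)[:1]: print(cam,t,e["conf"],world(c,e["location"]))
E
```

```text
clock: 17.5
eef_pos: [0.5484, 0.1277, 0.1037]
tool_rot: [0.001, 0.72, 0.694, 0.001]
ft_force: [-9.6, -1.1, 25.9]
opening: -0.0001
gripper_force: 14.0
clock: 18.7
eef_pos: [0.5478, 0.1276, 0.2531]
tool_rot: [0.0, 0.72, 0.694, 0.0]
ft_force: [-0.7, 0.3, 0.0]
opening: -0.0001
gripper_force: 0.0
top sled 0.91 [0.57886461 0.12479768 0.00648835]
top push_bar 0.75 [ 0.57166297 -0.07874398  0.04261286]
top lever_pad 0.42 [0.5493264  0.12921322 0.12164097]
side sled 0.95 [0.58109631 0.12454834 0.01051047]
side push_bar 0.93 [ 0.57053598 -0.08127307  0.05108796]
side lever_pad 0.66 [0.5470189  0.12431853 0.12216452]
```

View pics/s4.png

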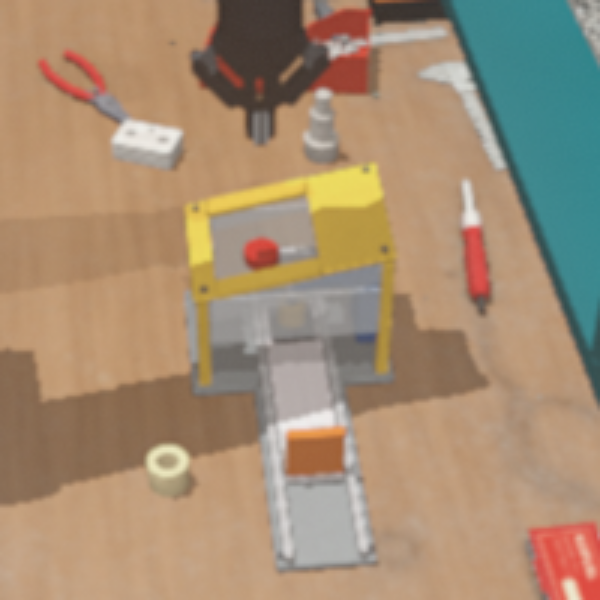

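The pad is back up at (262,253), the bar is unchanged at (315,452), and the gripper is clear of everything.

```bash
python3 -c "
from rig import r
print(r.hand_in())"
```

```text
the job is handed in; nothing more can be done
None
```

The job is handed in: the sled is home against its stop, the lever was held fully down for about 1.5 s and has sprung back up, the gripper is clear above the guard, and I saw no sign of contact with the guard or of the other things having moved. No verdict came back.

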